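Hitch the die tray with the latch hook and draw it out

ROBOT

A 6-joint arm with a two-finger parallel gripper is mounted at the origin on a cart in front of the work surface, level with it; the furniture and walls round the work are solid. World frame = base frame: x ahead of the robot, y to its left, z up, the work surface at z = 0. Lengths are in m, angles in rad, forces in N, time in s.
With the tool pointing down it reaches from about 0.375 to 0.975 m from the base axis. Payload 3.8 kg.
Tool frame: the origin (TCP) lies at the very end of the fingers, on their centre line; the grasp point (between the pads) lies 19 mm behind it; y points along the fingers, z is the direction in which the jaws open and shut, and the axes are right-handed (so a half turn about y gives the same grasp; the last joint's range is limited). The gripper opens to 88 mm and grips with 3 to 60 N. Pads are 18 mm wide; open, the fingers measure 123 mm over their backs; the gripper's body (75 mm by 187 mm) begins 45 mm behind the grasp point.
Start: joints at [1.155, 0.264, 1.604, -0, 1.274, -0.037], TCP at [0.25, 0.627, 0.239] pointing down, gripper open.
Joint ranges: [-2.63, 2.63], [-0.94, 2.18], [0.31, 2.57], [-1.31, 4.45], [0, 2.66], [-2.55, 2.55]. Speed limits (rad/s): [2.57, 2.57, 3.14, 3.14, 3.14, 3.14].

INTERFACE

Orientations are given as a unit quaternion [x, y, z, w].
In Python, from rig import arm, eyes, job_done gives the robot as it stands. The module is installed in compiled form; this text tells all that it offers.
- The arm moves only by the tool move_arm, never from a script. Its argument "moves" is a list of rows, each a list of 3 entries, a list of its own where there are three numbers: the shift along the tool's x, y, z as a fraction of full scale, then the turn, a rotation vector about the tool's x, y, z as a fraction of full scale, then the opening, from 0 (shut) to 1 (fully open). In form: [[[tx, ty, tz], [ax, ay, az], jaw], ...]. A call has 1 to 12 rows; each row shifts and turns the pose as measured when the row begins, along the tool's axes as they then stand; what a row does not reach is not made up. Full scale, the value 1, is 25 mm for a shift and 0.15 rad for a turn. A row lasts 1/10 s, in which the tool goes at most 50 mm and 8.59 degrees, less where a joint would pass 70% of its speed; a pose out of reach is approached as far as the arm can. A call with a number of a shift or a turn outside -1 to 1 is refused whole. A call with a gripper value outside its range is refused whole. The fingers move at their own pace and stop on an object; "squeeze" is the grip in N (left out, the last holds). Time passes only in rows, so rows that do not move let the fingers close. It gives the time, the measured TCP pose, the force and the opening at its end, in the units of the state.
- arm.state(): the state, without advancing time (a new reading comes with each control period).
- eyes.get_image(name): name is "scene" or "side" or "wrist"; returns the picture (480x640x3 uint8, blue, green, red); there is no depth.
- eyes.camera_params(name): a dict with "fx", "fy", "cx", "cy" (pixels), "rvec" (rotation vector, rad) and "tvec" (3), from world to camera coordinates, as OpenCV has them; the wrist camera has in their place "tool_from_camera" (4x4, takes a point from camera to tool coordinates, whose origin is the TCP and whose axes are the tool frame's). Camera axes: x right, y down, z forward; pixel columns grow to the right and rows downward; lengths in m; the calibration is good to about 2 mm. The wrist camera is an equidistant fisheye: a pixel r from the principal point sees the ray r / f radians off the axis. A picture is of the moment at which its call begins: read the wrist's pose just before it. camera_params takes no time and is no camera call.
- job_done(): hands the job in, once; it reports no verdict.
The state is a dict: "t": time; "joint_positions": joint angles; "dq": joint speeds; "joint_efforts": joint torques, N m; "tool_pos": TCP position; "tool_rot": TCP orientation; "contact_force": force on the tool from outside, world axes, zero at the start; "moment": the same for the moment, N m; "opening": finger opening in m.
Only numpy, scipy, OpenCV 4.12 (cv2) and the standard library are available. Lean on these libraries where they do the work, as an engineer would, in place of code of your own. Each camera call takes 0.05 s, during which the arm holds its last target.

TASK

The tray with the heel die stands at the back of the draw-out rack. Pushing on the black upright handle of the drawbar, line the hook up with the tray's pin and push it on until the sprung latch has flipped shut behind the pin, then draw the hitched tray back towards the robot until the carriage is at its front stop, and leave it hitched. Do not touch the tray or the die, keep the die on the tray, and leave the other things on the table where they are.

Things in the scene. Friction and masses are not known exactly. Their poses are not given: they have to be found in the camera images.
- draw_rack: fixed aluminium bed of the rack, 400 x 160 x 10 mm, on the table. Origin: centre of its underside; its +x points away from the robot along the slide, from the front stop (x = -0.19) to the back stop (face at x = +0.19); +y is its left. Two dark guide rails (tops 24 mm above the table, inner faces 103 mm apart) hold the tray from x = +0.03 to the back stop
- carriage (a joint): small dark carriage on the middle rail: travel in m along the rack's +x. 0 = at its front stop, nearest the robot; up to 0.105. Its pivot for the drawbar lies at rack x = -0.165 + travel, y = 0. It resists with about 1.5 N of friction and stays where it is left
- drawbar (a joint): flat steel drawbar swinging level on the carriage's pivot, rad: 0 = straight along the rack's +x, positive = hook end towards rack +y; limits +-0.35. Stays where left (0.03 N m). It lies 27 to 39 mm above the table, clear of guides and tray rim. Its flared mouth opens away from the pivot, 172 mm out, and catches the pin if aimed within about 0.05 rad of it
- handle (a point): centre of the drawbar's upright black round handle, 60 mm from the pivot along the bar: diameter 16 mm, 39 to 95 mm above the table (a collar of diameter 22 mm up to 43 mm); this point is 67 mm above the table. It can be pushed from any side
- hook_seat (a point): point in the hook where the middle of the pin lies when pushed fully home, 125 mm from the pivot along the bar, 33 mm above the table; its x points out of the hook's mouth along the bar, y to the bar's left. The latch, when shut, crosses the mouth 28 mm out from this point, so a hitched pin has about 20 mm of play along the bar
- latch (a joint): sprung latch across the hook's mouth, rad: 0 = shut (its rest), up to 1.4 = swung inward. The pin pushes it inward (about 2 N) and it springs shut once the pin is within about 4 mm of fully home; it cannot swing outward
- hitch_pin (a point): middle (33 mm above the table) of the tray's upright steel pin, diameter 10 mm, 18 to 50 mm above the table, standing on a tongue 90 mm in front (rack -x) of the tray's centre
- tray_mid (a point): centre of the loose grey steel tray, 100 x 100 mm, rim 14 mm high, about 0.55 kg, standing in the guides on the rack; this point is 14 mm above its underside. The tray slides only along the rack; pushed back it stops with its centre at rack x = +0.14
- die_mid (a point): centre of the heel-shaped steel die (74 x 64 x 31 mm) that lies loose in the tray; top 49 mm above the table. z is its upright axis
- tape_roll: bystander: small black roll of tape, 62 x 59 x 19 mm, left of the rack; origin under its centre
- chalk_stick: bystander: stick of chalk, 11 x 50 x 11 mm, right of the rack; origin under its centre
- round_die: bystander: round steel die, 40 x 42 x 35 mm, left of the rack; origin under its centre
- nylon_mallet: bystander: mallet, 257 x 75 x 44 mm, at the left of the table; origin under its centre
- die_tray: the same tray as a body; origin: centre of its underside
- heel_die: the same die as a body; origin: centre of its underside
Mind the look-alikes: they are no part of the job. What is meant by the heel_die is not purple, and is the larger of those in its own colour.

How it is judged:
By the outcome, as a careful person would: the job done as asked, in the order asked, and still so for the second after the job is handed in, with the robot touching nothing.
It also fails if it takes over 61 s, if anything falls off the work surface, if the arm or the gripper's body presses on something with over 40 N, if the wrist force passes 120 N, or if a joint passes its speed limit or range.

## Working session

There is one attempt and no reset: what is moved stays moved. The work goes in short steps, Python scripts to look and compute and a tool call to move; the robot and the scene stay as the last step left them, time stands still between calls to the robot, and variables do not carry over. Pictures are saved under pics/ and viewed, and the job is handed in when it is done.

Besides the shell and the picture viewer there is one more tool, called by a JSON object that holds its "fn" and its "kwargs". move_arm: Moves the arm, as the interface text tells. Shift numbers are shares of 25 mm and turn numbers shares of 0.15 rad, none past 1 either way. Its arguments: {"type":"object","properties":{"moves":{"type":"array"},"squeeze":{"type":"number"}},"required":["moves"]}

```bash
mkdir -p pics; python3 - <<'E'
from rig import arm,eyes
import cv2
s=arm.state();print(s)
for n in("scene","side"):
    cv2.imwrite(f"pics/{n}0.png",eyes.get_image(n));print(n,eyes.camera_params(n))
E
```

```text
{'t': 0.0, 'joint_positions': array([ 1.15505195e+00,  2.64763769e-01,  1.60534178e+00, -1.12988868e-05,
        1.27368290e+00, -3.69114125e-02]), 'dq': array([ 0.00148449, -0.00093195,  0.00038471,  0.0009992 ,  0.00077446,
        0.00054786]), 'joint_efforts': array([-6.02910575e-06, -5.02115464e+01, -3.56873953e+01,  7.28709670e-02,
        2.97418423e-02, -1.98323919e-04]), 'tool_pos': array([0.24937205, 0.62650163, 0.23739824]), 'tool_rot': array([ 0.69521685, -0.13330745,  0.13296648, -0.69370208]), 'contact_force': array([ 0.37647609, -0.13487517,  0.5716126 ]), 'moment': array([-0.05554966,  0.00887252, -0.01319248]), 'opening': 0.08802759117338593}
scene {'fx': 450.54502235183617, 'fy': 450.54502235183617, 'cx': 319.33703189061566, 'cy': 235.30552090886601, 'rvec': array([ 0.69301211, -2.71510834,  0.99098211]), 'tvec': array([0.61327537, 0.14401822, 0.81820876])}
side {'fx': 539.5435962099527, 'fy': 539.5435962099527, 'cx': 327.81740577393595, 'cy': 241.2646660637252, 'rvec': array([ 2.20502257, -0.59820203,  0.27768234]), 'tvec': array([-0.43518362,  0.33627212,  0.61434236])}
```

View pics/scene0.png

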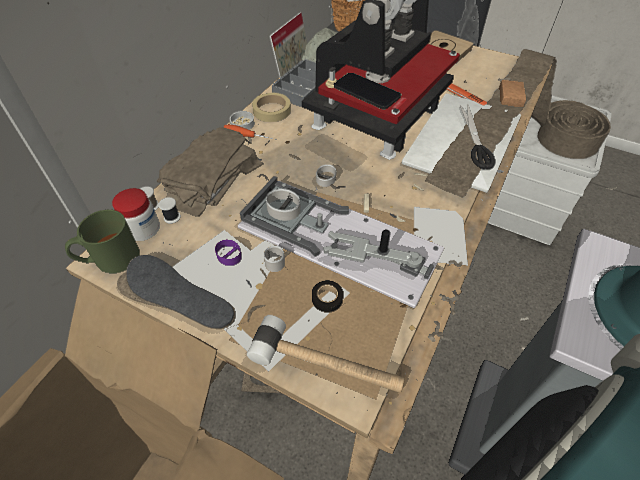

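View pics/side0.png

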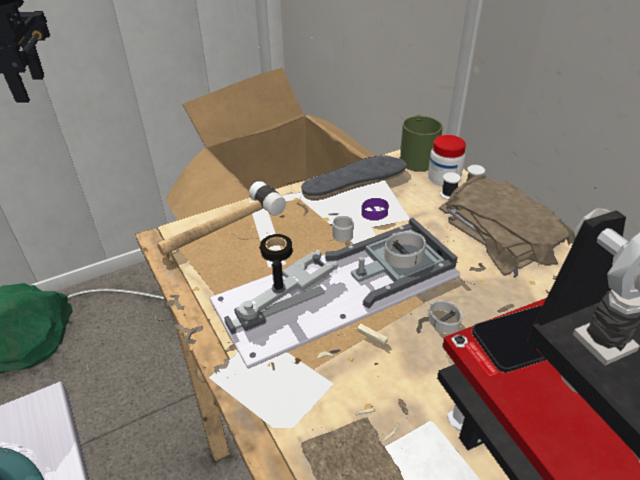

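```bash
python3 - <<'E'
import cv2
a=cv2.imread("pics/scene0.png")[165:315,225:455];cv2.imwrite("pics/sc.png",cv2.resize(a,None,fx=3.4,fy=3.4,interpolation=cv2.INTER_CUBIC))
a=cv2.imread("pics/side0.png")[205:375,205:465];cv2.imwrite("pics/sd.png",cv2.resize(a,None,fx=3,fy=3,interpolation=cv2.INTER_CUBIC))
E
```

```text
(no output)
```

View pics/sc.png

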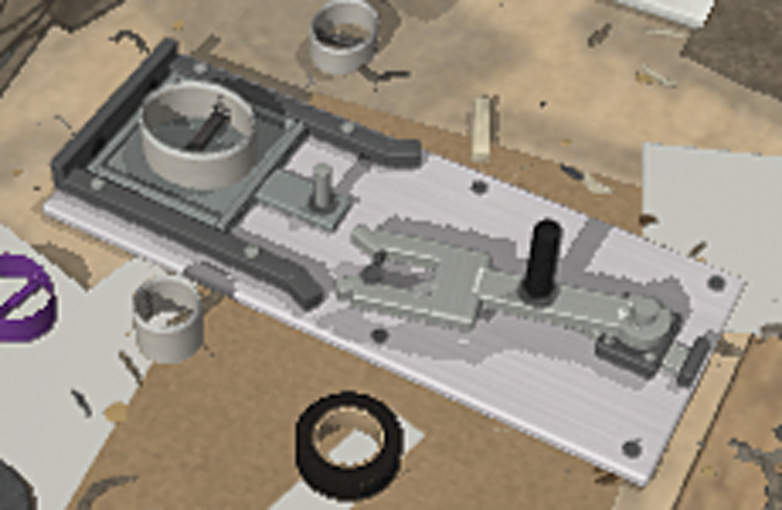

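View pics/sd.png

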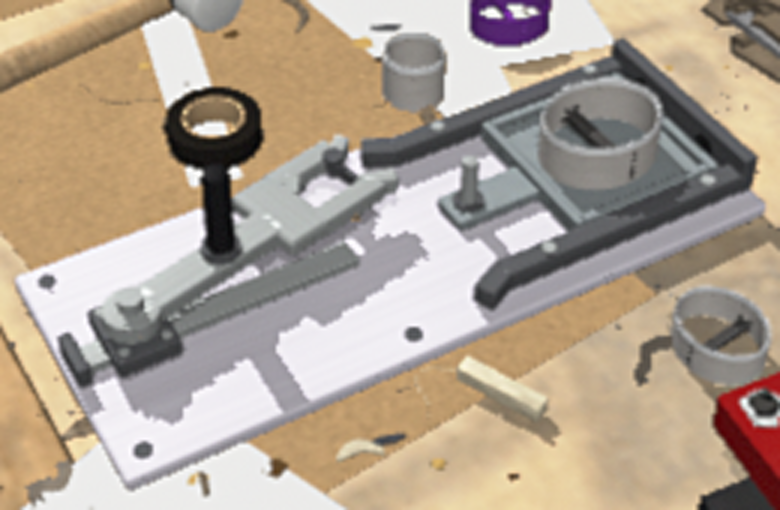

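```bash
cat > h.py <<'E'
import numpy as np,cv2
from rig import arm,eyes
P={n:eyes.camera_params(n) for n in("scene","side")}
def ray(n,uv):
    p=P[n];R=cv2.Rodrigues(p["rvec"])[0]
    d=R.T@np.array([(uv[0]-p["cx"])/p["fx"],(uv[1]-p["cy"])/p["fy"],1]);return -R.T@p["tvec"],d/np.linalg.norm(d)
def plane(n,uv,z):
    o,d=ray(n,uv);return o+d*(z-o[2])/d[2]
def tri(a,b):
    o1,d1=ray("scene",a);o2,d2=ray("side",b)
    t=np.linalg.lstsq(np.c_[d1,-d2],o2-o1,rcond=None)[0];p,q=o1+t[0]*d1,o2+t[1]*d2
    return (p+q)/2,np.linalg.norm(p-q)
def proj(n,X):
    p=P[n];R=cv2.Rodrigues(p["rvec"])[0];c=R@np.asarray(X)+p["tvec"];return np.array([p["fx"]*c[0]/c[2]+p["cx"],p["fy"]*c[1]/c[2]+p["cy"]])
def S(u,v):return u/3.4+225,v/3.4+165
def D(u,v):return u/3+205,v/3+205
E
python3 - <<'E'
from h import *
np.set_printoptions(precision=4,suppress=True)
for nm,a,b,z in[("FR",(743,281),(130,480),.01),("FL",(640,478),(20,281),.01),("BR",None,(763,203),.01),("BL",(46,205),None,.01),("pin",(322,170),(469,161),.05),("piv",(650,310),(131,298),.045),("handbase",(538,292),(221,250),.043),("handtop",(546,228),(217,170),.095),("FRscrew",(717,283),(143,450),.01),("FLscrew",(632,449),(47,282),.01),("mRscrew",(479,187),(414,334),.01)]:
    print(nm,a and plane("scene",S(*a),z),b and plane("side",D(*b),z),(a and b) and tri(S(*a),D(*b)))
E
```

```text
FR [0.3898 0.045  0.01  ] [0.3925 0.0378 0.01  ] (array([0.3918, 0.0409, 0.0058]), np.float64(0.003252157293851231))
FL [0.3947 0.2009 0.01  ] [0.3948 0.1908 0.01  ] (array([0.3956, 0.1968, 0.0038]), np.float64(0.0010108554894165528))
BR None [0.7871 0.0328 0.01  ] None
BL [0.786  0.1932 0.01  ] None None
pin [0.6332 0.1184 0.05  ] [0.6349 0.1123 0.05  ] (array([0.6359, 0.1151, 0.0466]), np.float64(0.0020839946705760357))
piv [0.4258 0.1198 0.045 ] [0.4314 0.1163 0.045 ] (array([0.429 , 0.1176, 0.0433]), np.float64(0.00578038865568797))
handbase [0.4857 0.1363 0.043 ] [0.4874 0.126  0.043 ] (array([0.4883, 0.1313, 0.0371]), np.float64(0.0026263834362086308))
handtop [0.488  0.1344 0.095 ] [0.4908 0.1306 0.095 ] (array([0.49  , 0.1322, 0.0931]), np.float64(0.003073733329048095))
FRscrew [0.4028 0.0538 0.01  ] [0.4054 0.0512 0.01  ] (array([0.4043, 0.0523, 0.0086]), np.float64(0.002735647337737303))
FLscrew [0.405  0.1859 0.01  ] [0.4072 0.1826 0.01  ] (array([0.4064, 0.1844, 0.0081]), np.float64(0.002470194508650517))
mRscrew [0.5582 0.0518 0.01  ] [0.5606 0.0487 0.01  ] (array([0.5601, 0.0498, 0.0083]), np.float64(0.002546284535186744))
```

```bash
cat >> h.py <<'E'
from scipy.spatial.transform import Rotation as Ro
def rel(target,yaw=None):
    s=arm.state();R=Ro.from_quat(s["tool_rot"])
    d=R.inv().apply(np.array(target)-s["tool_pos"])
    print("t",round(s["t"],2),"pos",s["tool_pos"].round(4),"open",round(s["opening"],4),"F",s["contact_force"].round(1))
    print("axes x,y,z:\n",R.as_matrix().T.round(3));print("delta tool mm",(d*1000).round(1),"frac",(d/.025).round(2))
    if yaw is not None:
        # desired: tool y down, z (jaw) at heading yaw
        z=np.array([np.cos(yaw),np.sin(yaw),0]);y=np.array([0,0,-1.]);x=np.cross(y,z)
        T=Ro.from_matrix(np.c_[x,y,z]);print("rot frac",((R.inv()*T).as_rotvec()/.15).round(2))
E
python3 - <<'E'
from h import *
for y in (np.pi/2-.016,-np.pi/2-.016): rel([.489,.175,.2],y)
E
```

```text
t 0.1 pos [0.2494 0.6266 0.2375] open 0.0879 F [ 0.4 -0.4  0. ]
axes x,y,z:
 [[ 0.929 -0.37  -0.   ]
 [-0.001 -0.002 -1.   ]
 [ 0.37   0.929 -0.002]]
delta tool mm [ 389.7   38.1 -330.9] frac [ 15.59   1.53 -13.23]
rot frac [ 0.01 -2.42 -0.  ]
t 0.1 pos [0.2494 0.6266 0.2375] open 0.0879 F [ 0.4 -0.4  0. ]
axes x,y,z:
 [[ 0.929 -0.37  -0.   ]
 [-0.001 -0.002 -1.   ]
 [ 0.37   0.929 -0.002]]
delta tool mm [ 389.7   38.1 -330.9] frac [ 15.59   1.53 -13.23]
rot frac [ 0.   18.53  0.02]
```

Candidates for the heel die, in scene pixels:
- Grey ring in the tray (283,203): the largest of its colour.
- Small grey ring (275,258).
- Grey ring (326,175).
- Purple ring (228,252).

I take the one in the tray; the crop confirms it. The black handle is at (385,235) and the black tape roll at (327,296) is only a bystander.

First I turn the tool to the rack axes and close the fingers.

{"fn": "move_arm", "kwargs": {"moves": [[[0, 0, 0], [0, -0.8, 0], 0], [[0, 0, 0], [0, -0.8, 0], 0], [[0, 0, 0], [0, -0.8, 0], 0], [[0.5, 0, -1], [0, 0, 0], 0], [[0.5, 0, -1], [0, 0, 0], 0], [[0.5, 0, -1], [0, 0, 0], 0], [[0.5, 0, -1], [0, 0, 0], 0], [[0.5, 0, -1], [0, 0, 0], 0], [[0.5, 0, -1], [0, 0, 0], 0], [[0.5, 0, -1], [0, 0, 0], 0], [[0.5, 0, -1], [0, 0, 0], 0], [[0.5, 0, -1], [0, 0, 0], 0]]}}

```text
t: 1.3
tool_pos: [0.3604, 0.3921, 0.2299]
tool_rot: [0.712, -0.002, -0.004, -0.702]
contact_force: [0.8, -0.4, 0.4]
opening: 0.0005
```

```bash
python3 - <<'E'
from h import *
rel([.489,.178,.2],np.pi/2-.016)
E
```

```text
t 1.3 pos [0.3604 0.3921 0.2299] open 0.0005 F [ 0.8 -0.4  0.4]
axes x,y,z:
 [[ 1.     0.003 -0.008]
 [-0.008 -0.013 -1.   ]
 [-0.003  1.    -0.013]]
delta tool mm [ 128.2   31.6 -214.1] frac [ 5.13  1.26 -8.56]
rot frac [ 0.09  0.13 -0.05]
```

{"fn": "move_arm", "kwargs": {"moves": [[[0.6, 0.1, -1], [0.1, 0.1, -0.05], 0], [[0.6, 0.1, -1], [0, 0, 0], 0], [[0.6, 0.1, -1], [0, 0, 0], 0], [[0.6, 0.1, -1], [0, 0, 0], 0], [[0.6, 0.1, -1], [0, 0, 0], 0], [[0.6, 0.1, -1], [0, 0, 0], 0], [[0.6, 0.1, -1], [0, 0, 0], 0], [[0.6, 0.1, -1], [0, 0, 0], 0], [[0.4, 0.1, -0.5], [0, 0, 0], 0], [[0, 0, 0], [0, 0, 0], 0]]}}

```text
t: 2.3
tool_pos: [0.49, 0.1645, 0.2021]
tool_rot: [0.707, -0.008, 0.004, -0.707]
contact_force: [-0.1, 0.5, -0.9]
opening: 0.0008
```

```bash
python3 - <<'E'
from h import *
rel([.490,.178,.060],np.pi/2-.016)
E
```

```text
t 2.3 pos [0.49   0.1645 0.2021] open 0.0008 F [-0.1  0.5 -0.9]
axes x,y,z:
 [[ 1.    -0.016 -0.006]
 [-0.006 -0.001 -1.   ]
 [ 0.016  1.    -0.001]]
delta tool mm [  0.7 142.1  13.6] frac [0.03 5.68 0.54]
rot frac [ 0.01  0.   -0.04]
```

{"fn": "move_arm", "kwargs": {"moves": [[[0, 0, 0.6], [0, 0, 0], 0], [[0, 1, 0], [0, 0, 0], 0], [[0, 1, 0], [0, 0, 0], 0], [[0, 1, 0], [0, 0, 0], 0], [[0, 1, 0], [0, 0, 0], 0], [[0, 0.8, 0], [0, 0, 0], 0], [[0, 0.8, 0], [0, 0, 0], 0], [[0, 0, 0], [0, 0, 0], 0]]}}

```text
t: 3.1
tool_pos: [0.4862, 0.1949, 0.0593]
tool_rot: [-0.705, 0.005, -0.002, 0.709]
contact_force: [-1.6, -0.6, 0.2]
opening: 0.0006
```

```bash
python3 - <<'E'
from h import *
rel([.490,.150,.060],np.pi/2-.016)
a=eyes.get_image("scene")[140:320,215:475];b=eyes.get_image("side")[120:380,190:465]
cv2.imwrite("pics/sc1.png",cv2.resize(a,None,fx=3,fy=3,interpolation=2));cv2.imwrite("pics/sd1.png",cv2.resize(b,None,fx=2.2,fy=2.2,interpolation=2))
E
```

```text
t 3.1 pos [0.4862 0.1949 0.0593] open 0.0006 F [-1.6 -0.6  0.2]
axes x,y,z:
 [[ 1.    -0.01  -0.004]
 [-0.004  0.006 -1.   ]
 [ 0.01   1.     0.006]]
delta tool mm [  4.2  -1.  -44.9] frac [ 0.17 -0.04 -1.79]
rot frac [-0.04  0.04 -0.03]
```

View pics/sc1.png

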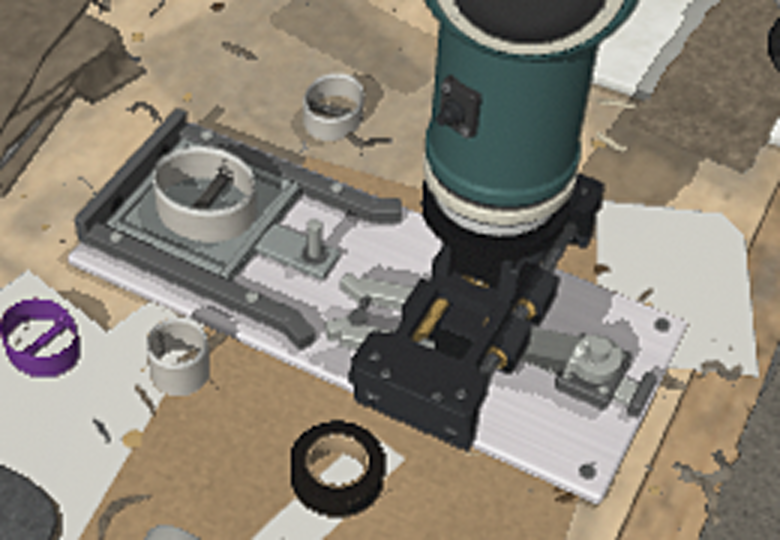

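View pics/sd1.png

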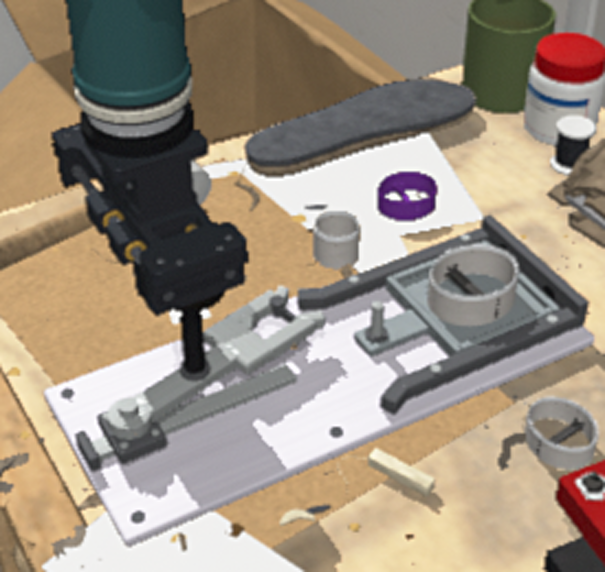

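{"fn": "move_arm", "kwargs": {"moves": [[[0.15, 0, -0.5], [0, 0, 0], 0], [[0, 0, -0.4], [0, 0, 0], 0], [[0, 0, -0.3], [0, 0, 0], 0], [[0, 0, -0.3], [0, 0, 0], 0], [[0, 0, 0], [0, 0, 0], 0], [[0, 0, -0.2], [0, 0, 0], 0], [[0, 0, 0], [0, 0, 0], 0]]}}

```text
t: 3.9
tool_pos: [0.4966, 0.1505, 0.0678]
tool_rot: [-0.703, -0.0, -0.008, 0.711]
contact_force: [-1.0, -0.7, 0.4]
opening: 0.0001
```

```bash
python3 - <<'E'
from h import *
rel([.490,.143,.060],np.pi/2-.016)
b=eyes.get_image("side");cv2.imwrite("pics/sd2full.png",b);b=b[205:375,205:465]
cv2.imwrite("pics/sd2.png",cv2.resize(b,None,fx=3,fy=3,interpolation=2))
E
```

```text
t 3.9 pos [0.4966 0.1505 0.0678] open 0.0001 F [-1.  -0.7  0.4]
axes x,y,z:
 [[ 1.    -0.011  0.011]
 [ 0.011  0.011 -1.   ]
 [ 0.011  1.     0.011]]
delta tool mm [-6.6  7.7 -7.6] frac [-0.26  0.31 -0.31]
rot frac [-0.07  0.03  0.07]
```

View pics/sd2.png

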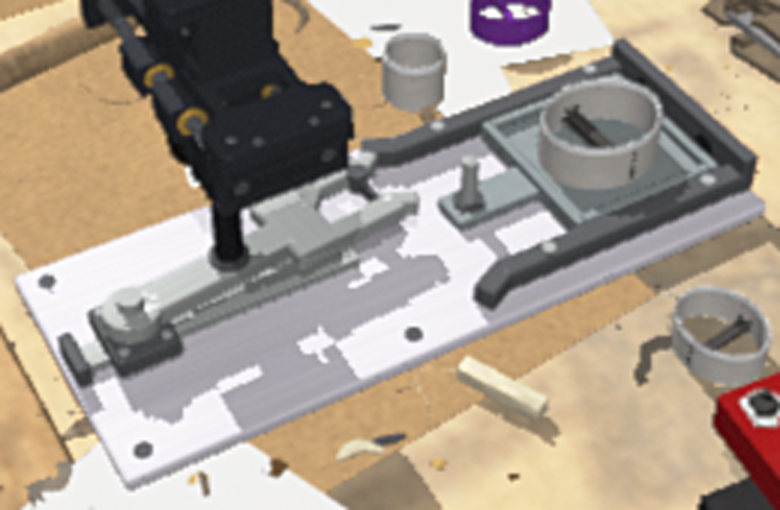

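```bash
python3 - <<'E'
from h import *
print(plane("side",D(231,260),.043), plane("side",D(221,250),.043))
for a in(-.016,0.1,.25): 
    X=np.array([.429+.06*np.cos(a)-.0013,.1183+.06*np.sin(a)-.0055,.043]);print(a,(proj("side",X)-205)*3)
E
```

```text
[0.48863708 0.11665147 0.043     ] [0.48739329 0.12598082 0.043     ]
-0.016 [233.50416974 266.30645454]
0.1 [227.0779938  258.34735355]
0.25 [216.96652062 249.13455536]
```

{"fn": "move_arm", "kwargs": {"moves": [[[-0.15, 0.2, -0.1], [0, 0, 0.05], 0], [[-0.05, 0.1, -0.1], [0, 0, 0], 0], [[0, 0, 0], [0, 0, 0], 0]]}}

```text
t: 4.25
tool_pos: [0.4911, 0.1458, 0.0595]
tool_rot: [-0.703, 0.003, -0.005, 0.711]
contact_force: [-0.5, 0.0, 0.7]
opening: 0.0002
```

```bash
python3 - <<'E'
from h import *
rel([.490,.143,.060],np.pi/2-.016)
b=eyes.get_image("side");b=b[205:375,205:465]
cv2.imwrite("pics/sd3.png",cv2.resize(b,None,fx=3,fy=3,interpolation=2))
E
```

```text
t 4.25 pos [0.4911 0.1458 0.0595] open 0.0002 F [-0.5  0.   0.7]
axes x,y,z:
 [[ 1.    -0.011  0.003]
 [ 0.003  0.011 -1.   ]
 [ 0.011  1.     0.011]]
delta tool mm [-1.1 -0.6 -2.9] frac [-0.04 -0.02 -0.11]
rot frac [-0.07  0.04  0.02]
```

View pics/sd3.png

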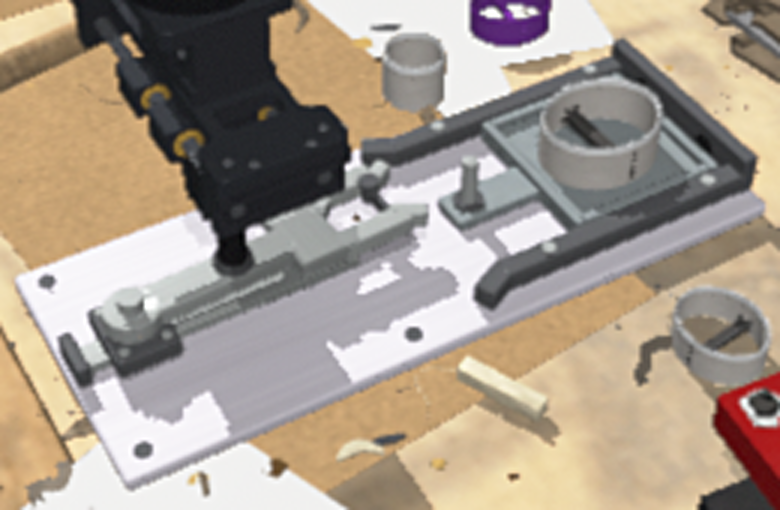

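```bash
python3 - <<'E'
from h import *
piv=plane("side",D(131,298),.045)
for uv in((385,168),(427,212)): print(plane("side",D(*uv),.039))
a=plane("side",D(385,168),.039);b=plane("side",D(427,212),.039);m=(a+b)/2;pin=plane("side",D(469,161),.05);h=plane("side",D(233,263),.043)
for q in(m,pin,h):print(q,np.arctan2(*(q-piv)[[1,0]]))
E
```

```text
[0.59784599 0.14143951 0.039     ]
[0.59931144 0.09897109 0.039     ]
[0.59857871 0.1202053  0.039     ] 0.02316852164226827
[0.6349058  0.11234198 0.05      ] -0.019607877928018005
[0.48855347 0.11414262 0.043     ] -0.038313670131176425
```

{"fn": "move_arm", "kwargs": {"moves": [[[0, 0, -0.1], [0, 0, 0], 0], [[0, 0, 0], [0, 0, 0], 0], [[0, 0, 0.5], [0, 0, 0], 0], [[0, -1, 0.3], [0, 0, 0], 0], [[0, -1, 0], [0, 0, 0], 0], [[-0.5, -1, 0], [0, 0, 0], 0], [[-0.5, 0, 0.5], [0, 0, 0], 0], [[0, 0, 0.5], [0, 0, 0], 0], [[0, 0, 0.5], [0, 0, 0], 0], [[0, 0, 0], [0, 0, 0], 0]]}}

```text
t: 5.3
tool_pos: [0.4661, 0.2077, 0.1376]
tool_rot: [-0.703, 0.003, -0.004, 0.711]
contact_force: [-0.7, -0.7, -0.7]
opening: 0.0006
```

```bash
python3 - <<'E'
from h import *
rel([.455,.118,.130],np.pi/2-.016)
b=eyes.get_image("side");b=b[205:375,205:465]
cv2.imwrite("pics/sd4.png",cv2.resize(b,None,fx=3,fy=3,interpolation=2))
a=eyes.get_image("scene")[165:315,225:455];cv2.imwrite("pics/sc4.png",cv2.resize(a,None,fx=3.4,fy=3.4,interpolation=2))
E
```

```text
t 5.3 pos [0.4661 0.2077 0.1376] open 0.0006 F [-0.7 -0.7 -0.7]
axes x,y,z:
 [[ 1.    -0.01   0.002]
 [ 0.002  0.012 -1.   ]
 [ 0.01   1.     0.012]]
delta tool mm [-10.1   6.5 -89.9] frac [-0.41  0.26 -3.59]
rot frac [-0.08  0.04  0.01]
```

View pics/sd4.png

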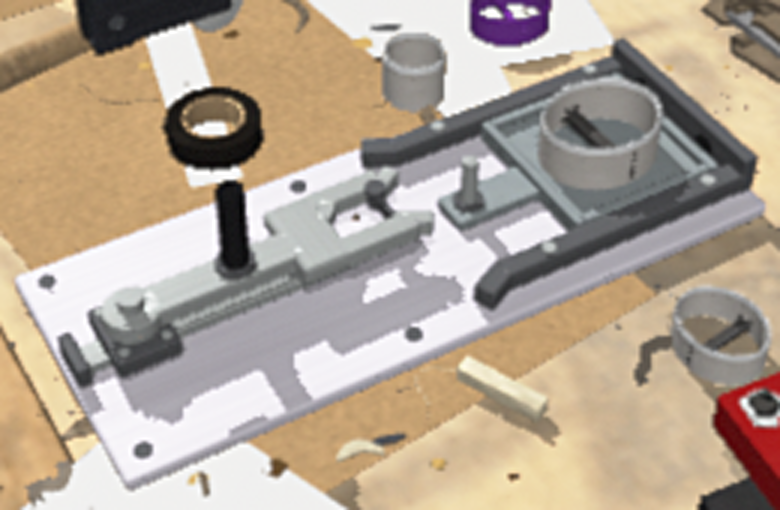

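View pics/sc4.png

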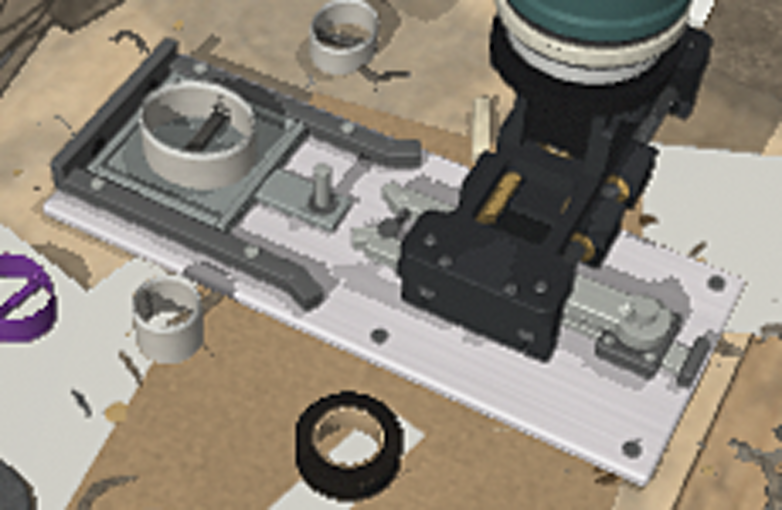

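```bash
python3 - <<'E'
from h import *
piv=plane("side",D(131,298),.045)
q=plane("side",D(393,173),.039);b=plane("side",D(432,217),.039);m=(q+b)/2;pin=plane("side",D(469,161),.05);h=plane("side",D(235,266),.043);t=plane("side",D(231,186),.095)
for q in(m,pin,h,t):print(q,np.arctan2(*(q-piv)[[1,0]]))
E
```

```text
[0.59958123 0.11490333 0.039     ] -0.008497139382031586
[0.6349058  0.11234198 0.05      ] -0.019607877928018005
[0.4884702 0.1116437 0.043    ] -0.08201729156844084
[0.49162192 0.11618765 0.095     ] -0.0024004809083353895
```

{"fn": "move_arm", "kwargs": {"moves": [[[-0.3, 0, -0.8], [-0.05, 0, 0], 0], [[-0.2, 0, -0.8], [0, 0, 0], 0], [[0, 0, -0.8], [0, 0, 0], 0], [[0, 0, -0.6], [0, 0, 0], 0], [[0, 0, -0.4], [0, 0, 0], 0], [[0, 0, 0], [0, 0, 0], 0]]}}

```text
t: 6.0
tool_pos: [0.4477, 0.112, 0.1329]
tool_rot: [0.708, -0.007, 0.001, -0.706]
contact_force: [-0.3, 0.1, 0.2]
opening: 0.0004
```

```bash
python3 - <<'E'
from h import *
rel([.454,.1175,.062],np.pi/2-.016)
E
```

```text
t 6.0 pos [0.4477 0.112  0.1329] open 0.0004 F [-0.3  0.1  0.2]
axes x,y,z:
 [[ 1.    -0.011 -0.008]
 [-0.008 -0.003 -1.   ]
 [ 0.011  1.    -0.003]]
delta tool mm [ 6.8 70.9  5.8] frac [0.27 2.83 0.23]
rot frac [ 0.02  0.03 -0.05]
```

{"fn": "move_arm", "kwargs": {"moves": [[[0.2, 0.2, 0.2], [0, 0, 0], 0], [[0, 0.7, 0], [0, 0, 0], 0], [[0, 0.7, 0], [0, 0, 0], 0], [[0, 0.6, 0], [0, 0, 0], 0], [[0, 0.3, 0], [0, 0, 0], 0], [[0, 0, 0], [0, 0, 0], 0]]}}

```text
t: 6.6
tool_pos: [0.4547, 0.1192, 0.0676]
tool_rot: [0.708, -0.006, 0.002, -0.707]
contact_force: [-0.1, -0.3, -0.3]
opening: 0.0007
```

```bash
python3 - <<'E'
from h import *
rel([.472,.1175,.062],np.pi/2-.016)
b=eyes.get_image("side");b=b[205:375,205:465]
cv2.imwrite("pics/sd5.png",cv2.resize(b,None,fx=3,fy=3,interpolation=2))
E
```

```text
t 6.6 pos [0.4547 0.1192 0.0676] open 0.0007 F [-0.1 -0.3 -0.3]
axes x,y,z:
 [[ 1.    -0.012 -0.005]
 [-0.005 -0.001 -1.   ]
 [ 0.012  1.    -0.001]]
delta tool mm [17.4  5.5 -1.5] frac [ 0.69  0.22 -0.06]
rot frac [ 0.01  0.03 -0.04]
```

View pics/sd5.png

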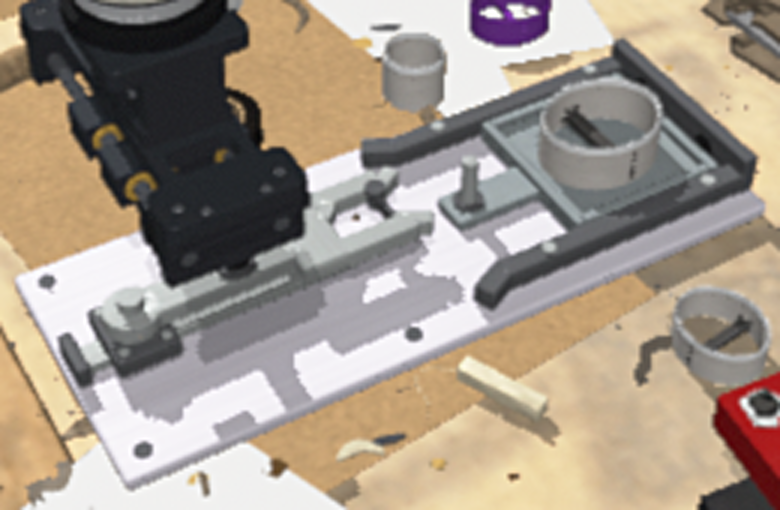

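{"fn": "move_arm", "kwargs": {"moves": [[[0.3, 0.15, -0.05], [0, 0, 0], 0], [[0.3, 0, 0], [0, 0, 0], 0], [[0.3, 0, 0], [0, 0, 0], 0], [[0.3, 0, 0], [0, 0, 0], 0], [[0.3, 0, 0], [0, 0, 0], 0], [[0.3, 0, 0], [0, 0, 0], 0], [[0.3, 0, 0], [0, 0, 0], 0], [[0, 0, 0], [0, 0, 0], 0]]}}

```text
t: 7.45
tool_pos: [0.5133, 0.1178, 0.0655]
tool_rot: [0.707, -0.006, 0.003, -0.707]
contact_force: [-0.3, 0.3, -0.2]
opening: 0.0008
```

```bash
python3 - <<'E'
from h import *
rel([.554,.1165,.062],np.pi/2-.016)
b=eyes.get_image("side");b=b[205:375,205:465]
cv2.imwrite("pics/sd6.png",cv2.resize(b,None,fx=3,fy=3,interpolation=2))
E
```

```text
t 7.45 pos [0.5133 0.1178 0.0655] open 0.0008 F [-0.3  0.3 -0.2]
axes x,y,z:
 [[ 1.    -0.012 -0.004]
 [-0.004 -0.    -1.   ]
 [ 0.012  1.    -0.   ]]
delta tool mm [40.8  3.4 -0.8] frac [ 1.63  0.14 -0.03]
rot frac [ 0.    0.03 -0.02]
```

View pics/sd6.png

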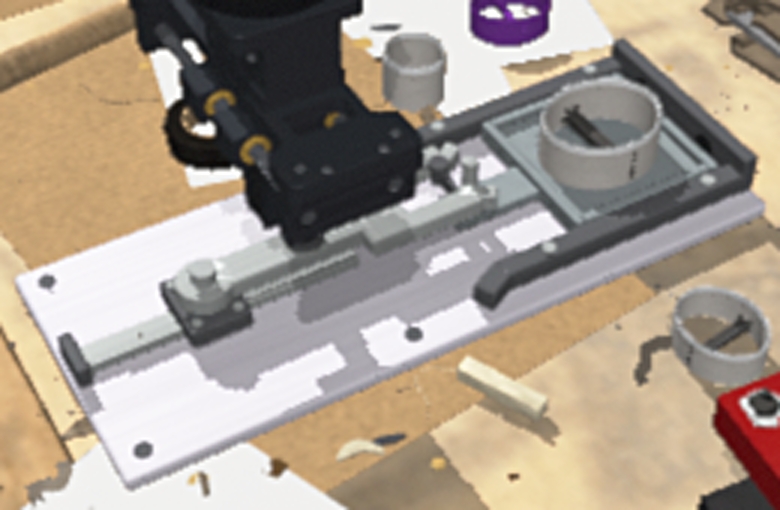

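{"fn": "move_arm", "kwargs": {"moves": [[[0.25, 0, 0], [0, 0, 0], 0], [[0.25, 0, 0], [0, 0, 0], 0], [[0.25, 0, 0], [0, 0, 0], 0], [[0.25, 0, 0], [0, 0, 0], 0], [[0.25, 0, 0], [0, 0, 0], 0], [[0, 0, 0], [0, 0, 0], 0]]}}

```text
t: 8.1
tool_pos: [0.5443, 0.1177, 0.0653]
tool_rot: [0.707, -0.007, 0.001, -0.707]
contact_force: [0.2, 0.5, 0.5]
opening: 0.0005
```

```bash
python3 - <<'E'
from h import *
rel([.554,.1165,.062],np.pi/2-.016)
b=eyes.get_image("side");b=b[205:375,205:465]
cv2.imwrite("pics/sd7.png",cv2.resize(b,None,fx=3,fy=3,interpolation=2))
E
```

```text
t 8.1 pos [0.5443 0.1177 0.0653] open 0.0005 F [0.2 0.5 0.5]
axes x,y,z:
 [[ 1.    -0.012 -0.008]
 [-0.008 -0.    -1.   ]
 [ 0.012  1.    -0.   ]]
delta tool mm [ 9.8  3.3 -1.1] frac [ 0.39  0.13 -0.04]
rot frac [ 0.    0.03 -0.05]
```

View pics/sd7.png

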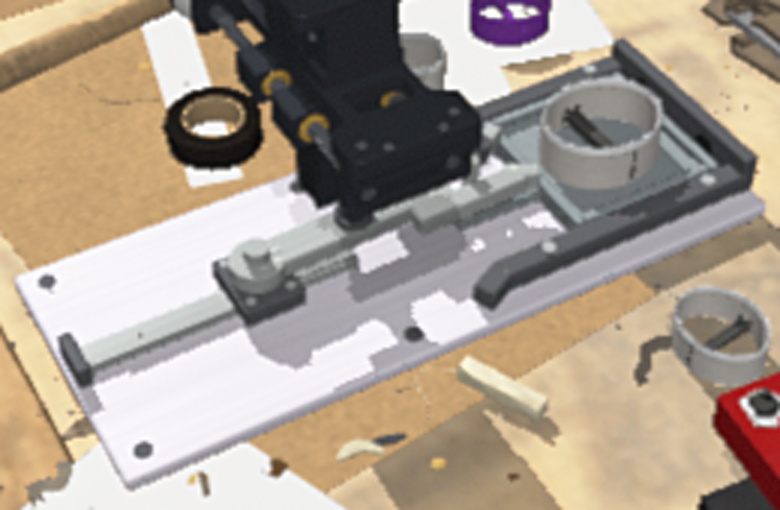

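{"fn": "move_arm", "kwargs": {"moves": [[[0.2, 0.1, 0], [0, 0, 0], 0], [[0.15, 0, 0], [0, 0, 0], 0], [[0.12, 0, 0], [0, 0, 0], 0], [[0, 0, 0], [0, 0, 0], 0]]}}

```text
t: 8.55
tool_pos: [0.555, 0.1173, 0.0623]
tool_rot: [0.707, -0.008, -0.0, -0.707]
contact_force: [0.0, 1.0, 0.5]
opening: 0.0002
```

```bash
python3 - <<'E'
from h import *
print(plane("side",D(257,247),.045))
rel([.56,.1165,.062],np.pi/2-.016)
for n,(u,v,w,h,f) in dict(side=(205,205,260,170,3),scene=(225,165,230,150,3.4)).items():
    b=eyes.get_image(n)[v:v+h,u:u+w]
    cv2.imwrite(f"pics/{n}8.png",cv2.resize(b,None,fx=f,fy=f,interpolation=2))
E
```

```text
[0.50404921 0.11649247 0.045     ]
t 8.55 pos [0.555  0.1173 0.0623] open 0.0002 F [0.  1.  0.5]
axes x,y,z:
 [[ 1.    -0.012 -0.012]
 [-0.012 -0.001 -1.   ]
 [ 0.012  1.    -0.001]]
delta tool mm [ 5.   0.2 -0.7] frac [ 0.2   0.01 -0.03]
rot frac [ 0.01  0.03 -0.08]
```

View pics/side8.png

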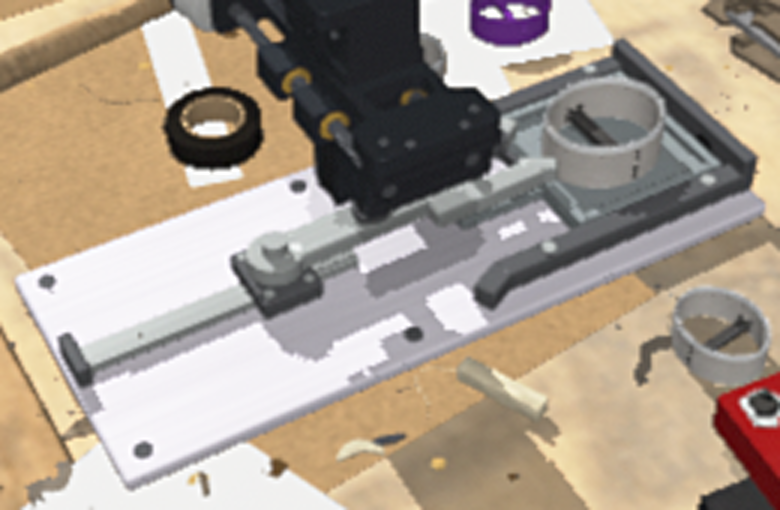

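View pics/scene8.png

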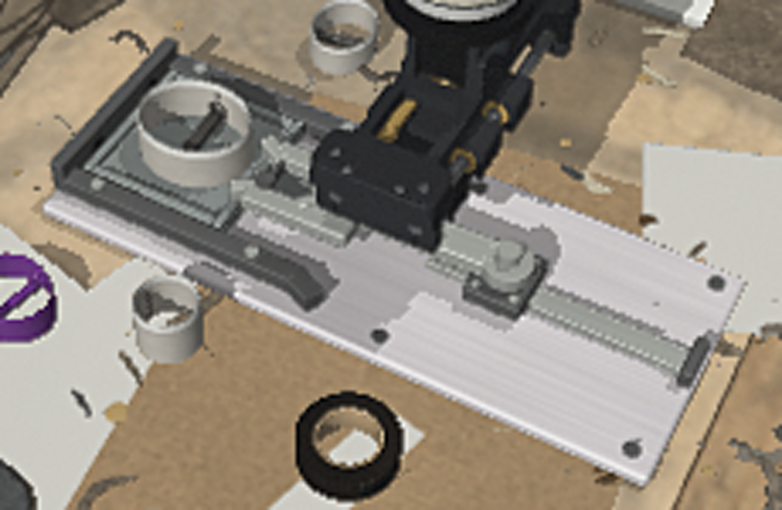

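{"fn": "move_arm", "kwargs": {"moves": [[[0.15, 0, 0], [0, 0, 0], 0], [[0.12, 0, 0], [0, 0, 0], 0], [[0.1, 0, 0], [0, 0, 0], 0]]}}

```text
t: 8.95
tool_pos: [0.5583, 0.1171, 0.062]
tool_rot: [0.708, -0.013, -0.005, -0.706]
contact_force: [-12.0, 0.2, 11.1]
opening: 0.0003
```

{"fn": "move_arm", "kwargs": {"moves": [[[0.12, 0, 0], [0, 0, 0], 0], [[0.12, 0, 0], [0, 0, 0], 0]]}}

```text
t: 9.15
tool_pos: [0.5581, 0.1171, 0.0621]
tool_rot: [0.708, -0.018, -0.01, -0.706]
contact_force: [-12.6, -0.1, 10.3]
opening: 0.0003
```

```bash
python3 - <<'E'
from h import *
rel([.56,.1165,.062],np.pi/2-.016)
for n,(u,v,w,h,f) in dict(side=(205,205,260,170,3),scene=(225,165,230,150,3.4)).items():
    b=eyes.get_image(n)[v:v+h,u:u+w]
    cv2.imwrite(f"pics/{n}9.png",cv2.resize(b,None,fx=f,fy=f,interpolation=2))
E
```

```text
t 9.15 pos [0.5581 0.1171 0.0621] open 0.0003 F [-12.6  -0.1  10.3]
axes x,y,z:
 [[ 0.999 -0.012 -0.039]
 [-0.039 -0.002 -0.999]
 [ 0.012  1.    -0.003]]
delta tool mm [ 1.9 -0.  -0.6] frac [ 0.08 -0.   -0.02]
rot frac [ 0.02  0.02 -0.26]
```

View pics/side9.png

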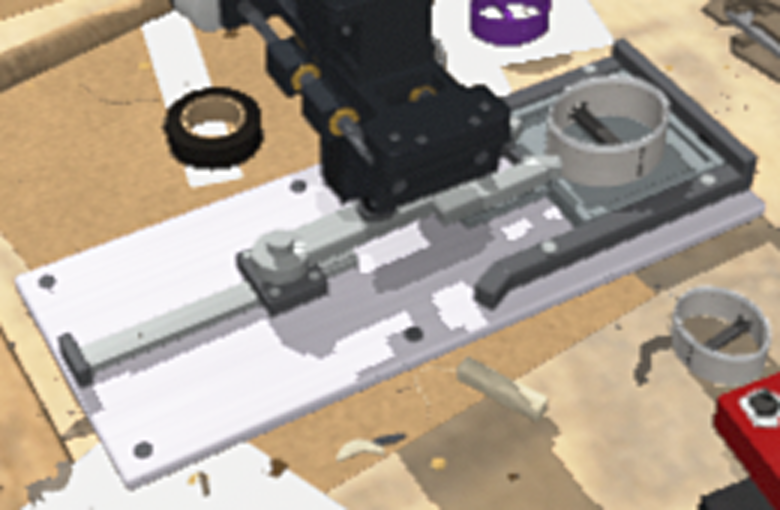

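View pics/scene9.png

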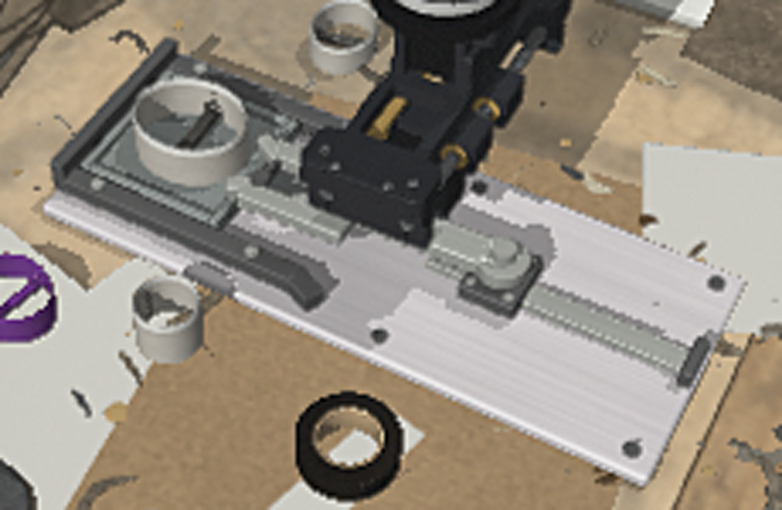

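{"fn": "move_arm", "kwargs": {"moves": [[[-0.4, 0, 0], [0, 0, 0], 0], [[-0.3, 0, 0], [0, 0, -0.25], 0], [[0, -0.8, 0], [0, 0, 0], 0], [[-0.4, -0.8, 0], [0, 0, 0], 0], [[-0.8, -0.8, 0], [0, 0, 0], 0], [[-0.8, -0.8, 0], [0, 0, 0], 0], [[-0.4, -0.4, 0], [0, 0, 0], 0], [[0, 0, 0], [0, 0, 0], 0]]}}

```text
t: 10.05
tool_pos: [0.4809, 0.1177, 0.1557]
tool_rot: [0.708, -0.0, 0.008, -0.706]
contact_force: [0.8, -0.1, 0.5]
opening: 0.0003
```

```bash
python3 - <<'E'
from h import *
rel([.605,.1165,.15],np.pi/2-.016)
for n,(u,v,w,h,f) in dict(side=(265,205,160,120,5),scene=(265,165,160,120,5)).items():
    b=eyes.get_image(n)[v:v+h,u:u+w]
    cv2.imwrite(f"pics/{n}10.png",cv2.resize(b,None,fx=f,fy=f,interpolation=2))
E
```

```text
t 10.05 pos [0.4809 0.1177 0.1557] open 0.0003 F [ 0.8 -0.1  0.5]
axes x,y,z:
 [[ 1.    -0.012  0.011]
 [ 0.011 -0.003 -1.   ]
 [ 0.012  1.    -0.003]]
delta tool mm [124.    7.    0.4] frac [4.96 0.28 0.01]
rot frac [0.02 0.03 0.07]
```

View pics/side10.png

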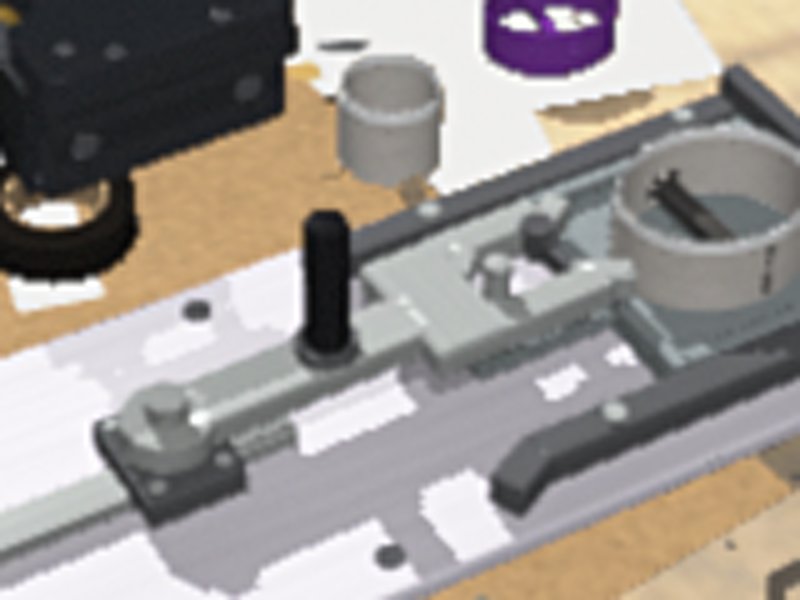

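View pics/scene10.png

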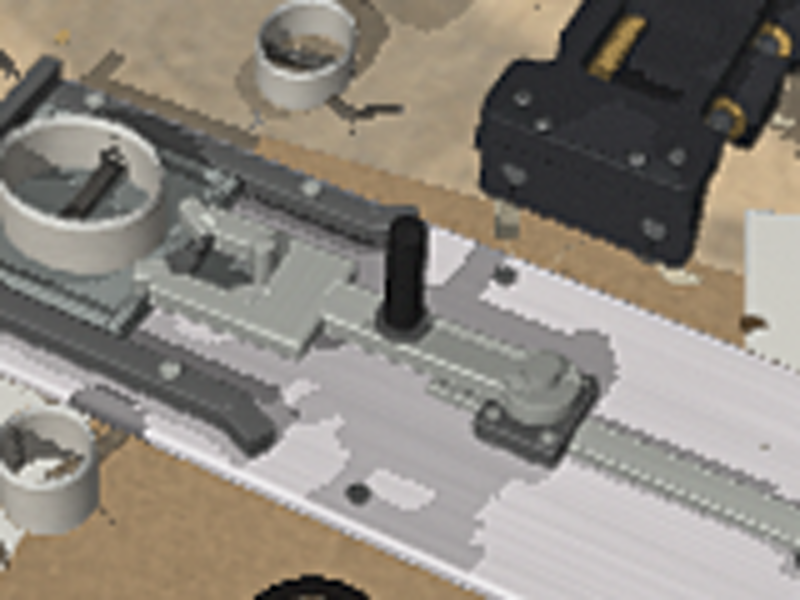

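{"fn": "move_arm", "kwargs": {"moves": [[[1, 0, 0], [0, 0, 0], 0], [[1, 0, 0], [0, 0, 0], 0], [[1, 0, 0], [0, 0, 0], 0], [[1, 0, 0], [0, 0, 0], 0], [[0.5, 0, 0], [0, 0, 0], 0], [[0, 0, 0], [0, 0, 0], 0]]}}

```text
t: 10.75
tool_pos: [0.5983, 0.115, 0.1477]
tool_rot: [0.709, -0.003, 0.006, -0.705]
contact_force: [-0.1, -0.6, -0.3]
opening: 0.0002
```

```bash
python3 - <<'E'
from h import *
print(plane("side",(265+327/5,205+216/5),.095),plane("scene",(265+407/5,165+219/5),.095),tri((265+407/5,165+219/5),(265+327/5,205+216/5)))
rel([.604,.1165,.066],np.pi/2-.016)
E
```

```text
[0.5773084  0.11666053 0.095     ] [0.5765101  0.11641925 0.095     ] (array([0.57681757, 0.11639098, 0.09515635]), np.float64(0.0006918674524405159))
t 10.75 pos [0.5983 0.115  0.1477] open 0.0002 F [-0.1 -0.6 -0.3]
axes x,y,z:
 [[ 1.    -0.013  0.004]
 [ 0.004 -0.005 -1.   ]
 [ 0.013  1.    -0.005]]
delta tool mm [ 5.4 81.8  2. ] frac [0.22 3.27 0.08]
rot frac [0.03 0.02 0.03]
```

{"fn": "move_arm", "kwargs": {"moves": [[[0.3, 0, 0.08], [0, 0, 0], 0], [[0, 0.8, 0], [0, 0, 0], 0], [[0, 0.8, 0], [0, 0, 0], 0], [[0, 0.8, 0], [0, 0, 0], 0], [[0, 0.5, 0], [0, 0, 0], 0], [[0, 0, 0], [0, 0, 0], 0]]}}

```text
t: 11.35
tool_pos: [0.6038, 0.1172, 0.0717]
tool_rot: [0.709, -0.004, 0.005, -0.705]
contact_force: [0.1, 0.1, 0.1]
opening: 0.0001
```

```bash
python3 - <<'E'
from h import *
rel([.51,.1175,.062],np.pi/2-.016)
b=eyes.get_image("side")[205:375,205:465]
cv2.imwrite("pics/sd11.png",cv2.resize(b,None,fx=3,fy=3,interpolation=2))
E
```

```text
t 11.35 pos [0.6038 0.1172 0.0717] open 0.0001 F [0.1 0.1 0.1]
axes x,y,z:
 [[ 1.    -0.012  0.001]
 [ 0.001 -0.005 -1.   ]
 [ 0.012  1.    -0.005]]
delta tool mm [-93.8   9.6  -0.8] frac [-3.75  0.38 -0.03]
rot frac [0.03 0.02 0.01]
```

View pics/sd11.png

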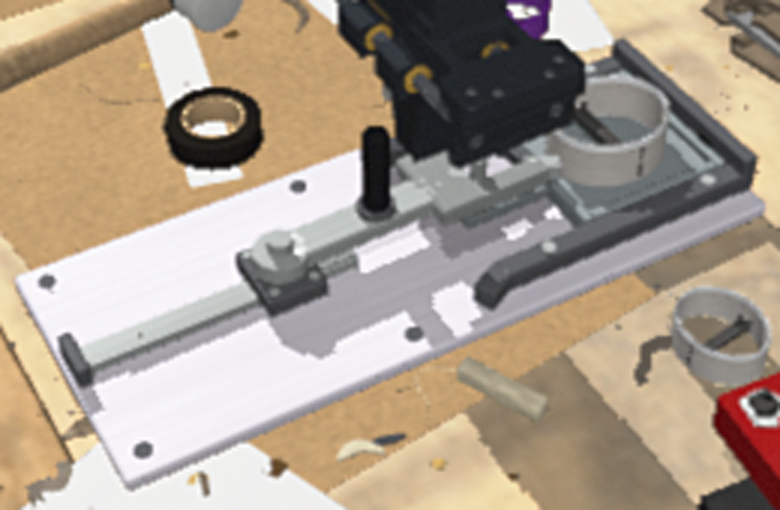

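{"fn": "move_arm", "kwargs": {"moves": [[[-0.2, 0.2, 0], [0, 0, 0], 0], [[-0.2, 0, 0], [0, 0, 0], 0], [[-0.2, 0, 0], [0, 0, 0], 0], [[-0.2, 0, 0], [0, 0, 0], 0], [[-0.2, 0, 0], [0, 0, 0], 0], [[-0.2, 0, 0], [0, 0, 0], 0], [[-0.2, 0, 0], [0, 0, 0], 0], [[-0.2, 0, 0], [0, 0, 0], 0], [[-0.2, 0, 0], [0, 0, 0], 0], [[-0.2, 0, 0], [0, 0, 0], 0]]}}

```text
t: 12.4
tool_pos: [0.557, 0.1185, 0.0722]
tool_rot: [0.708, 0.002, 0.011, -0.706]
contact_force: [4.7, -0.8, -2.3]
opening: 0.0004
```

```bash
python3 - <<'E'
from h import *
rel([.507,.1178,.062],np.pi/2-.016)
b=eyes.get_image("side")[205:375,205:465]
cv2.imwrite("pics/sd12.png",cv2.resize(b,None,fx=3,fy=3,interpolation=2))
E
```

```text
t 12.4 pos [0.557  0.1185 0.0722] open 0.0004 F [ 4.7 -0.8 -2.3]
axes x,y,z:
 [[ 1.    -0.012  0.018]
 [ 0.018 -0.003 -1.   ]
 [ 0.012  1.    -0.003]]
delta tool mm [-50.2   9.3  -1.3] frac [-2.01  0.37 -0.05]
rot frac [0.02 0.03 0.12]
```

View pics/sd12.png

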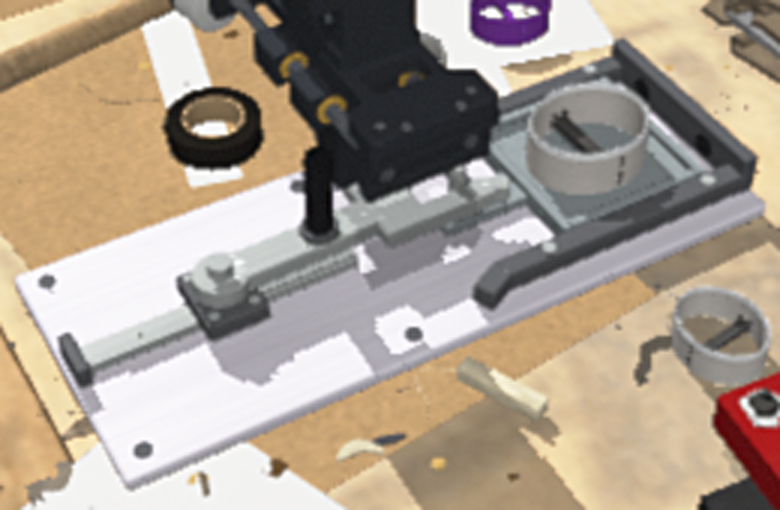

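Tray follows: it has left the back stop with the die in it. I continue.

{"fn": "move_arm", "kwargs": {"moves": [[[-0.2, 0.1, -0.05], [0, 0, 0.05], 0], [[-0.2, 0.1, 0], [0, 0, 0], 0], [[-0.2, 0, 0], [0, 0, 0], 0], [[-0.2, 0, 0], [0, 0, 0], 0], [[-0.2, 0, 0], [0, 0, 0], 0], [[-0.2, 0, 0], [0, 0, 0], 0], [[-0.2, 0, 0], [0, 0, 0], 0], [[-0.2, 0, 0], [0, 0, 0], 0]]}}

```text
t: 13.25
tool_pos: [0.5224, 0.1189, 0.0721]
tool_rot: [0.707, 0.005, 0.014, -0.707]
contact_force: [5.6, -1.0, -1.5]
opening: 0.0006
```

```bash
python3 - <<'E'
from h import *
rel([.507,.1178,.062],np.pi/2-.016)
b=eyes.get_image("side")[205:375,205:465]
cv2.imwrite("pics/sd13.png",cv2.resize(b,None,fx=3,fy=3,interpolation=2))
E
```

```text
t 13.25 pos [0.5224 0.1189 0.0721] open 0.0006 F [ 5.6 -1.  -1.5]
axes x,y,z:
 [[ 1.    -0.012  0.027]
 [ 0.027 -0.    -1.   ]
 [ 0.012  1.     0.   ]]
delta tool mm [-15.7   9.7  -1.3] frac [-0.63  0.39 -0.05]
rot frac [-0.    0.03  0.18]
```

View pics/sd13.png

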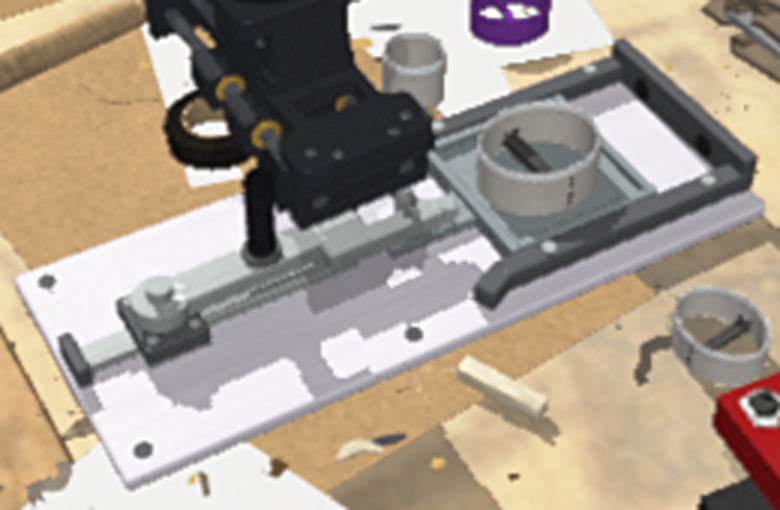

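{"fn": "move_arm", "kwargs": {"moves": [[[-0.2, 0.1, 0], [0, 0, 0.1], 0], [[-0.2, 0.1, 0], [0, 0, 0], 0], [[-0.2, 0, 0], [0, 0, 0], 0], [[-0.2, 0, 0], [0, 0, 0], 0]]}}

```text
t: 13.7
tool_pos: [0.5067, 0.1197, 0.0711]
tool_rot: [-0.707, -0.004, -0.012, 0.707]
contact_force: [5.3, 0.1, -2.5]
opening: 0.0003
```

{"fn": "move_arm", "kwargs": {"moves": [[[-0.15, 0, 0], [0, 0, 0], 0], [[-0.15, 0, 0], [0, 0, 0], 0]]}}

```text
t: 13.9
tool_pos: [0.5032, 0.1199, 0.0716]
tool_rot: [-0.706, -0.008, -0.015, 0.708]
contact_force: [20.8, -1.7, -16.5]
opening: 0.0008
```

```bash
python3 - <<'E'
from h import *
rel([.507,.1178,.062],np.pi/2-.016)
b=eyes.get_image("side")[205:375,205:465]
cv2.imwrite("pics/sd14.png",cv2.resize(b,None,fx=3,fy=3,interpolation=2))
E
```

```text
t 13.9 pos [0.5032 0.1199 0.0716] open 0.0008 F [ 20.8  -1.7 -16.5]
axes x,y,z:
 [[ 0.999 -0.01   0.033]
 [ 0.033  0.002 -0.999]
 [ 0.01   1.     0.002]]
delta tool mm [ 3.5  9.7 -2.1] frac [ 0.14  0.39 -0.08]
rot frac [-0.01  0.04  0.22]
```

View pics/sd14.png

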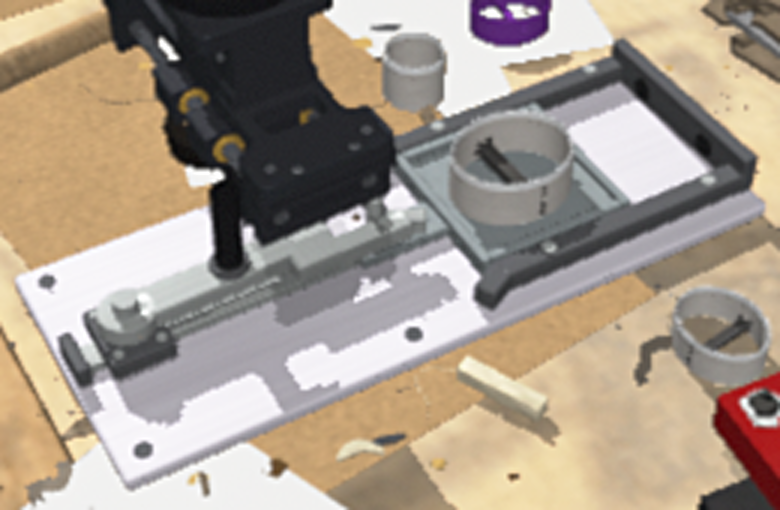

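Stalled at 21 N with the carriage at the front stop. I back off and go up.

{"fn": "move_arm", "kwargs": {"moves": [[[0.3, 0, 0], [0, 0, 0], 0], [[0.2, 0, 0], [0, 0, 0.1], 0], [[0, -0.8, 0], [0, 0, 0], 0], [[0, -0.9, 0], [0, 0, 0], 0], [[0, -1, 0], [0, 0, 0], 0], [[0, -1, 0], [0, 0, 0], 0], [[0, -1, 0.8], [0, 0, 0], 0], [[0, -0.5, 1], [0, 0, 0], 0], [[0, 0, 1], [0, 0, 0], 0], [[0, 0, 1], [0, 0, 0], 0], [[0, 0, 1], [0, 0, 0], 0], [[0, 0, 0], [0, 0, 0], 0]]}}

```text
t: 15.15
tool_pos: [0.4984, 0.2415, 0.1994]
tool_rot: [0.708, -0.017, -0.008, -0.706]
contact_force: [-0.4, -0.2, -0.3]
opening: 0.0005
```

```bash
python3 - <<'E'
from h import *
rel([.507,.1178,.062],np.pi/2-.016)
for n,(u,v,w,h,f) in dict(side=(205,205,260,170,3),scene=(225,165,230,150,3.4)).items():
    i=eyes.get_image(n);cv2.imwrite(f"pics/{n}15f.png",i);b=i[v:v+h,u:u+w]
    cv2.imwrite(f"pics/{n}15.png",cv2.resize(b,None,fx=f,fy=f,interpolation=2))
E
```

```text
t 15.15 pos [0.4984 0.2415 0.1994] open 0.0005 F [-0.4 -0.2 -0.3]
axes x,y,z:
 [[ 0.999 -0.013 -0.035]
 [-0.035 -0.004 -0.999]
 [ 0.013  1.    -0.004]]
delta tool mm [  15.   137.4 -123. ] frac [ 0.6   5.5  -4.92]
rot frac [ 0.03  0.02 -0.23]
```

View pics/side15.png

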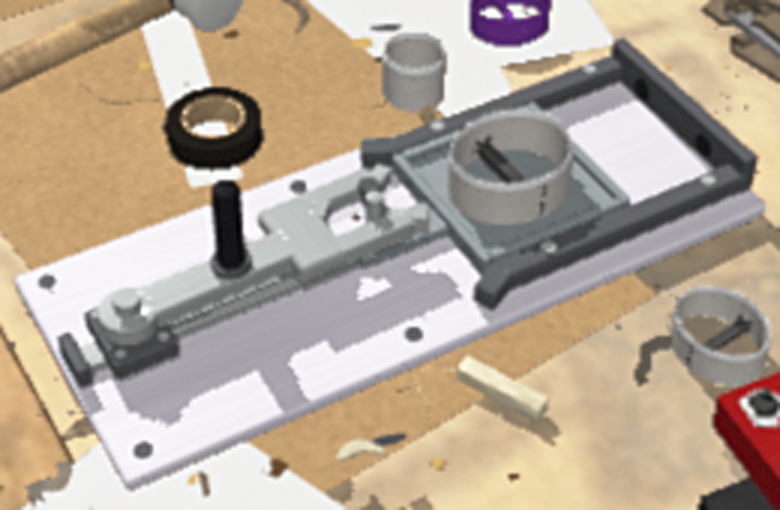

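View pics/scene15.png

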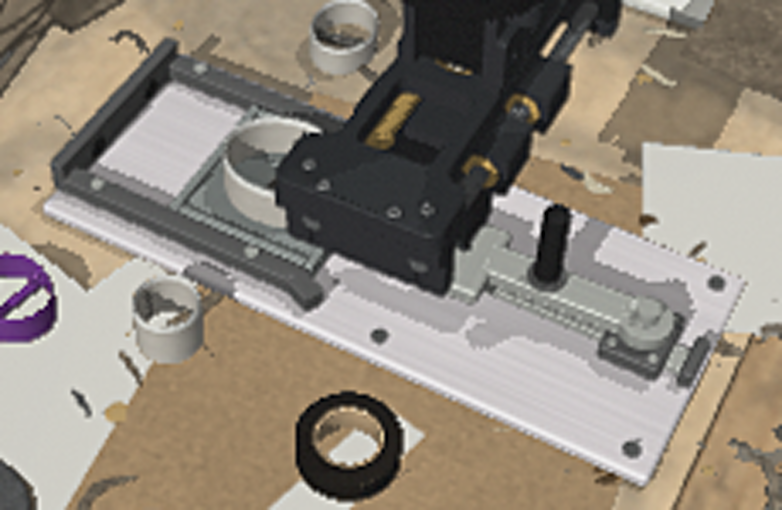

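View pics/side15f.png

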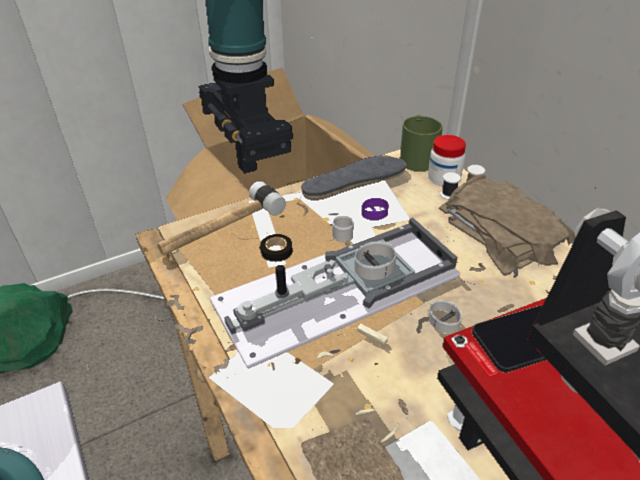

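```bash
python3 - <<'E'
from h import *
a=cv2.imread("pics/side0.png");b=cv2.imread("pics/side15f.png")
for n,(u,v) in dict(tape=(276,247),chalk=(373,336),rdie=(343,229),mallet=(225,220)).items():
    print(n,cv2.absdiff(a[v-12:v+12,u-15:u+15],b[v-12:v+12,u-15:u+15]).mean().round(2))
from rig import job_done
print(job_done())
E
```

```text
tape 4.11
chalk 6.2
rdie 5.64
mallet 10.97
the job is handed in; nothing more can be done
None
```

```bash
python3 - <<'E'
import cv2,numpy as np
a=cv2.imread("pics/side0.png")[160:350,150:410];b=cv2.imread("pics/side15f.png")[160:350,150:410]
cv2.imwrite("pics/cmp.png",cv2.resize(np.vstack([a,b]),None,fx=1.5,fy=1.5))
E
```

```text
(no output)
```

View pics/cmp.png

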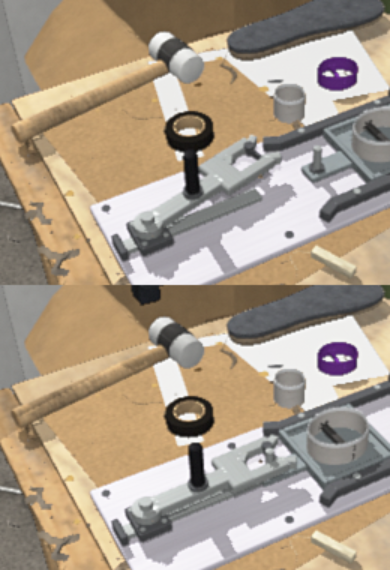

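The tray is hitched and drawn back to the front stop, the heel die is still in it, and I handed the job in at about 15 s of the 61 s.

- **Lining up:** With closed fingers I pushed the handle sideways until the hook aimed about 0.01 rad off the pin, within the 0.05 rad allowed.
- **Hitching:** I pushed the handle forward until the tray stalled on its back stop at about 12 N. A close look then showed the pin fully home and the latch shut behind it.
- **Drawing back:** I pushed the handle towards the robot until it stalled at about 21 N, with the carriage at its front stop. Then I backed off and lifted clear.

**Last checks:**
- The side view showed the carriage at the front stop, the pin inside the hook and the die in the tray. The gripper hid the hook in the scene view, so that check rests on the side view alone.
- The wrist force read about zero with the arm clear.
- The before/after pixel check on the bystanders was not clean, with mean differences of 4 to 11, the largest at the mallet. A side-by-side look made after handing in shows them all in the same places. I put the difference down to the arm's shadow, though I did not measure it.

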